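# Find the rack groove with the spring plunger

## Robot

A 7-joint arm with a two-finger parallel gripper is mounted at the origin on the work surface. World frame = base frame: x ahead of the robot, y to its left, z up, the work surface at z = 0. Lengths are in m, angles in rad, forces in N, time in s.
With the tool pointing down it reaches from about 0.35 to 0.9 m from the base axis. Payload 8.1 kg.
Tool frame: the origin (TCP) lies between the finger pads; the fingertips stand 22 mm ahead of it and the grasp point (between the pads) lies 3 mm ahead of it; z points along the fingers, x is the direction in which the jaws open and shut, and the axes are right-handed (so a half turn about z gives the same grasp; the last joint's range is limited). The gripper opens to 92 mm and grips with 3 to 60 N. Pads are 19 mm wide; open, the fingers measure 130 mm over their backs; the gripper's body (75 mm by 190 mm) begins 47 mm behind the grasp point.
Start: joints at [-1.367, 0.434, 0.025, 1.573, -0.012, 1.134, -0.075], TCP at [0.189, 0.596, 0.228] pointing down, gripper open.
Joint ranges: [-2.62, 2.62], [-0.44, 2.09], [-1.27, 1.32], [0.08, 2.57], [-1.32, 4.46], [0.12, 2], [-2.74, 2.74]. Speed limits (rad/s): [2.22, 2.22, 3.01, 3.01, 3.14, 3.14, 3.14].

## Interface

Orientations are given as a rotation vector (axis times angle).
In Python, from cell import arm, vision, order gives the robot as it stands.
- The arm moves only by the tool apply_moves, never from a script. Its argument "commands" is a list of rows, each a list of 6 numbers: the shift along the tool's x, y, z in cm, then the turn, a rotation vector about the tool's x, y, z in rad. A call has 1 to 5 rows; each row shifts and turns the commanded pose from where the row before left it, along the tool's axes as they then stand; what a row does not reach is not made up. A row lasts 1/10 s, in which the tool goes at most 50 mm and 8.59 degrees, less where a joint would pass 70% of its speed; a pose out of reach is approached as far as the arm can. A call with a gripper value outside its range is refused whole. "claw" is the closure, from -1 (fully open) to 1 (shut), so that 0 is half open, set as the call begins (left out, the last holds). The fingers move at their own pace and stop on an object; "newtons" is the grip in N (left out, the last holds). Time passes only in rows, so rows that do not move let the fingers close. It gives the time, the measured TCP pose, the force and the opening at its end, in the units of the state.
- arm.observe(): the state, without advancing time (a new reading comes with each control period).
- vision.get_image(name): name is "side" or "top"; returns (picture, depth): 480x640x3 uint8, red, green, blue; 480x640 float32, m along the optical axis (not along the pixel's ray), 0 where there is no reading.
- vision.get_calibration(name): a dict with "K" (3x3 intrinsics, pixels), "D" ([k1, k2, p1, p2, k3] as OpenCV has them; the pictures are not rectified), "R" (3x3) and "t" (3): a world point X has camera coordinates R X + t. Camera axes: x right, y down, z forward; pixel columns grow to the right and rows downward; lengths in m; the calibration is good to about 2 mm. A picture is of the moment at which its call begins. get_calibration takes no time and is no camera call.
- order.sign_off(): hands the job in, once; it reports no verdict.
The state is a dict: "clock": time; "joints": joint angles; "dq": joint speeds; "joint_efforts": joint torques, N m; "position": TCP position; "ee_rot": TCP orientation; "force": force on the tool from outside, world axes, zero at the start; "ft_torque": the same for the moment, N m; "width": opening from 0.0 (shut) to 1.0 (fully open).
Only numpy, scipy, OpenCV 4.12 (cv2) and the standard library are available. Lean on these libraries where they do the work, as an engineer would, in place of code of your own. Each camera call takes 0.05 s, during which the arm holds its last target.

## Task

Take the spring plunger out of its wooden stand, put its pin into the slot of the pump's guard at the end by the round boss and press it lightly onto the hidden bar below. From there drag it along the slot until you feel the pin drop into the bar's groove, stop, and leave the plunger standing there, locked in, upright, its flange flush on the guard. While feeling along never push it against the pump with more than 20 N, set it down gently, and leave the spanner, the can and the cup alone.

Things in the scene. Friction and masses are not known exactly. Their poses are not given: they have to be found in the camera images.
- housing: Pump rack housing, fixed to the bench at varying yaw: aluminium block 95 mm (x) by 215 mm (y) under a dark steel guard plate whose flat top is 75 mm above the bench. Origin: centre of the underside, z up. A foot 12 mm high adds 22 mm at each y end; four unions stick out 24 mm from the +x side; six bolt heads, 4 mm high, at x +-33 mm.
- slot (a point): Centre of the slot, level with the guard's top; axes as the housing. Slot 15 mm wide (x) and 100 mm long (y from -50 to +50), open straight down to a flat steel bar 26 mm below the guard's top. Across the bar runs one groove, 14 mm wide (y), 12 mm deep, square edges. Its place is not measured: its centre is anywhere from y = -36 to +12 mm. Bar and housing do not move.
- boss (a point): Top centre of a round steel boss (18 mm across, 8 mm high) on the guard, at y = +88 mm: it marks the slot's starting end.
- plunger_grip (a point): Spring plunger, loose, upright in its stand: this is the centre of its handle, a black square bar 24 by 24 mm (sides along this point's x and y), 55 mm tall, z up. Below it a round flange 36 mm across, 6 mm thick, underside 33.5 mm below this point. This point is 117.5 mm above the bench with the pin's tip just touching the bar, 108.5 mm with the flange flush on the guard.
- plunger: The same plunger; origin at the flange's underside centre. A steel pin 9 mm across sticks out 35 mm below (1 mm chamfer). It springs back up to 14 mm: gives from 4.2 N, 0.35 N more per mm, then a hard stop. Mass about 0.2 kg: too light to push the pin in. Flush means pin pushed in 9 mm on the plain bar or, in the groove, fully out, 9 mm deep.
- stand: Wooden stand of the plunger, fixed: block 75 by 75 mm, 45 mm tall, with one upright hole, 14 mm across and 41 mm deep, in the middle of its top; the plunger's flange rests on the top. Origin: centre of the underside.
- spanner_mid (a point): Middle of a loose steel spanner, 160 mm long, lying flat on the bench to the right of the housing. Leave it alone.
- can_mid (a point): Centre of a loose closed can, 60 mm across and 110 mm tall. Leave it alone.
- cup_mid (a point): Centre of a loose steel cup, 70 mm across and 60 mm tall. Leave it alone.
Mind the look-alikes: they are no part of the job. What is meant by the plunger is not green, turquoise or white, and is the larger of those in its own colour.

How it is judged:
By the outcome, as a careful person would: the job done as asked, in the order asked, and still so for the second after the job is handed in, with the robot touching nothing.
It also fails if it takes over 53 s, if anything falls off the work surface, if the arm or the gripper's body presses on something with over 40 N, if the wrist force passes 120 N, or if a joint passes its speed limit or range.

## Working session

There is one attempt and no reset: what is moved stays moved. The work goes in short steps, Python scripts to look and compute and a tool call to move; the robot and the scene stay as the last step left them, time stands still between calls to the robot, and variables do not carry over. Pictures are saved under pics/ and viewed, and the job is handed in when it is done.

Besides the shell and the picture viewer there is one more tool, called after "Call:" by a JSON object that holds its "fn" and its "kwargs". apply_moves: Moves the arm, as the interface text tells. Its arguments: {"type":"object","properties":{"commands":{"type":"array","items":{"type":"array","items":{"type":"number"}}},"claw":{"type":"number"},"newtons":{"type":"number"}},"required":["commands"]}

```bash
ls; mkdir -p pics
python3 - <<'E'
from cell import arm,vision
import cv2,numpy as np
print(arm.observe())
for n in ("side","top"):
    p,d=vision.get_image(n); np.save(f"pics/{n}0_rgb.npy",p); np.save(f"pics/{n}0_d.npy",d)
    cv2.imwrite(f"pics/{n}0.png",p[:,:,::-1]); c=vision.get_calibration(n)
    print(n,{k:np.round(v,4).tolist() for k,v in c.items()})
E
```

```text
pics
{'clock': 0.0, 'joints': array([-1.36661108,  0.43525567,  0.02499137,  1.57411092, -0.01158882,
        1.1340269 , -0.07508887]), 'dq': array([ 0.00134505, -0.00173611, -0.00078571,  0.00077209,  0.0001492 ,
       -0.00036841, -0.00107599]), 'joint_efforts': array([ 9.23313019e-04, -6.67834353e+01,  9.85305682e-01, -3.14462471e+01,
       -6.06451021e-02,  4.28601354e-02,  1.68097895e-04]), 'position': array([0.18865707, 0.59529053, 0.22671956]), 'ee_rot': array([ 2.53394689e+00,  1.85519519e+00, -1.93159429e-03]), 'force': array([0.15477291, 0.23607806, 0.1757811 ]), 'ft_torque': array([ 0.01835973,  0.03928556, -0.02392193]), 'width': 1.0003641721292844}
side {'K': [[504.1002, 0.0, 317.7268], [0.0, 504.1002, 239.2779], [0.0, 0.0, 1.0]], 'D': [0.0495, 0.0, 0.0, 0.0, 0.0], 'R': [[-0.9962, -0.0862, -0.0089], [-0.0406, 0.5551, -0.8308], [0.0765, -0.8273, -0.5565]], 't': [0.5615, 0.1169, 1.0577]}
top {'K': [[506.8162, 0.0, 312.4009], [0.0, 506.8162, 228.7765], [0.0, 0.0, 1.0]], 'D': [-0.0534, 0.0, 0.0, 0.0, 0.0], 'R': [[-0.0282, -0.9995, 0.0109], [-0.9915, 0.0266, -0.1274], [0.1271, -0.0144, -0.9918]], 't': [0.0006, 0.5731, 1.1679]}
```

View pics/side0.png

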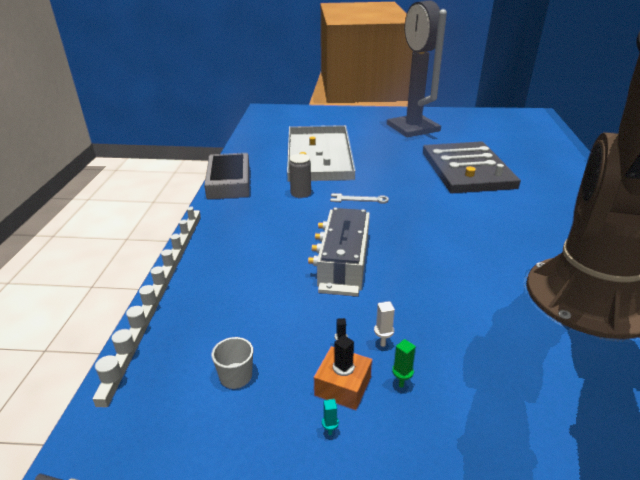

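View pics/top0.png

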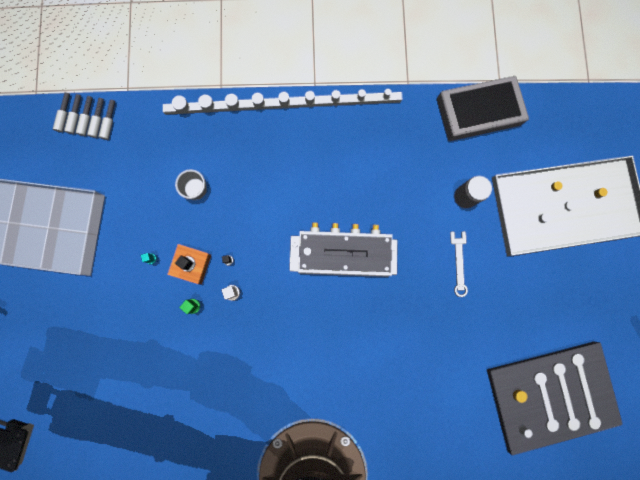

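Candidates for the plunger, in the top view: the black one in the orange stand (186,262), a smaller black one (228,259), white (231,292), green (191,306) and turquoise (149,258). By the description it is the larger black one, in the stand. I'll check that in a crop and measure.

Run:
```python
import cv2,numpy as np
t=cv2.imread("pics/top0.png"); s=cv2.imread("pics/side0.png")
a=cv2.resize(t[220:330,130:250],(400,367),interpolation=cv2.INTER_CUBIC)
b=cv2.resize(s[310:420,300:420],(400,367),interpolation=cv2.INTER_CUBIC)
cv2.imwrite("pics/crop1.png",np.hstack([a,b]))
cv2.imwrite("pics/crop2.png",cv2.resize(t[215:285,280:410],(780,420),interpolation=cv2.INTER_CUBIC))
```

```text
(no output)
```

View pics/crop1.png

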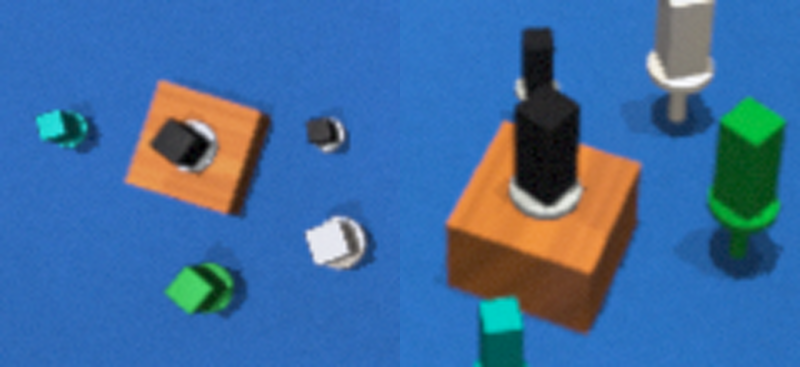

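View pics/crop2.png

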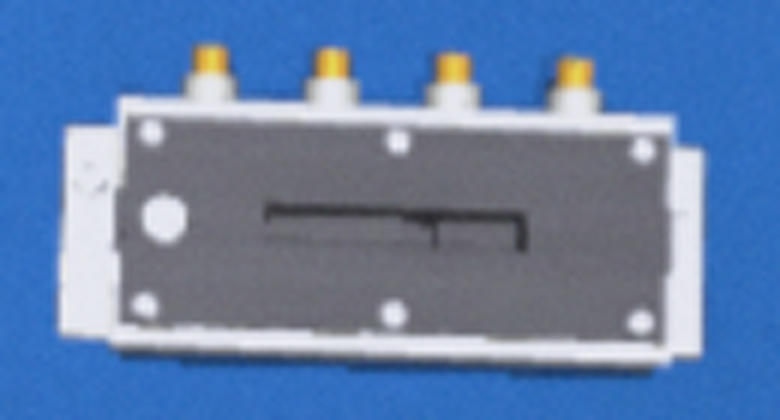

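The crop shows it: the black handle with the white flange in the orange stand is clearly the larger of the two black ones. The boss is at the housing's left end (+y). Next, measurement.

```bash
cat > h.py <<'E'
import numpy as np,cv2
from cell import arm,vision
def ray(c,uv):
    uv=np.asarray(uv,float).reshape(-1,1,2)
    n=cv2.undistortPoints(uv,np.array(c["K"]),np.array(c["D"])).reshape(-1,2)
    d=np.c_[n,np.ones(len(n))]; R=np.array(c["R"]);t=np.array(c["t"])
    return -R.T@t, d@R, d
def plane(c,uv,z):
    o,d,_=ray(c,uv); return o+d*((z-o[2])/d[:,2])[:,None]
def cloud(c,mask,dep):
    v,u=np.nonzero(mask&(dep>0)); o,d,_=ray(c,np.c_[u,v]); return o+d*dep[v,u][:,None],np.c_[u,v]
E
python3 - <<'E'
from h import *
np.set_printoptions(precision=4,suppress=True)
for n in("top","side"):
    c=vision.get_calibration(n);p=np.load(f"pics/{n}0_rgb.npy");d=np.load(f"pics/{n}0_d.npy")
    hsv=cv2.cvtColor(p,cv2.COLOR_RGB2HSV); 
    X,uv=cloud(c,np.ones(d.shape,bool),d)
    full=np.full(d.shape+(3,),np.nan); full[uv[:,1],uv[:,0]]=X
    b=(X[:,2]<0.01)&(X[:,2]>-0.02)&(abs(X[:,0]-.45)<.2)&(abs(X[:,1]-.1)<.3); print(n,"bench z",np.median(X[b,2]),X[b,2].std())
    m=(X[:,0]>.3)&(X[:,0]<.6)&(X[:,1]>.15)&(X[:,1]<.35)
    # plunger handle
    blk=p.max(2)[uv[:,1],uv[:,0]]<70
    # stand
    H=hsv[uv[:,1],uv[:,0]]
    org=(H[:,0]<20)&(H[:,1]>150)&(H[:,2]>60)&m
    top=org&(abs(X[:,2]-.045)<.006)
    print("stand top z",np.median(X[top,2]),cv2.minAreaRect(X[top,:2].astype(np.float32)*1000), top.sum())
    sc=np.median(X[top,:2],0)
    near=np.hypot(*(X[:,:2]-sc).T)<.03
    ht=near&(X[:,2]>.095)
    print("zmax",np.percentile(X[near,2],99)); ht2=near&(abs(X[:,2]-.106)<.006)
    print("handle top",ht2.sum(),X[ht2].mean(0),cv2.minAreaRect(X[ht2,:2].astype(np.float32)*1000))
    hz=near&(X[:,2]>.06)&(X[:,2]<.1);print("handle side pts",hz.sum(),X[hz].mean(0))
    # guard
    g=(X[:,0]>.35)&(X[:,0]<.65)&(X[:,1]>-.25)&(X[:,1]<.1)&(abs(X[:,2]-.075)<.006)
    dk=g&(p.max(2)[uv[:,1],uv[:,0]]<130)
    print("guard z",np.median(X[g,2]),cv2.minAreaRect(X[g,:2].astype(np.float32)*1000),"dark",cv2.minAreaRect(X[dk,:2].astype(np.float32)*1000))
    # bright blobs on the guard
    x0,x1,y0,y1=(285,400,225,285) if n=="top" else (305,385,200,300)
    sub=p[y0:y1,x0:x1].min(2); wm=(sub>140).astype(np.uint8)
    k,l,st,cen=cv2.connectedComponentsWithStats(wm)
    for i in range(1,k):
        if st[i,4]<80: 
            q=cen[i]+[x0,y0]; print("blob",q,st[i,4],"z79",plane(c,[q],.079)[0])
E
```

```text
top bench z -0.0001429153616208101 0.002457995353957663
stand top z 0.044986215899405435 ((497.2021484375, 278.9278564453125), (73.54470825195312, 71.32136535644531), 70.84947967529297) 675
zmax 0.10948590568022079
handle top 123 [0.4977 0.28   0.1059] ((497.8873291015625, 280.1101989746094), (23.58474349975586, 24.488567352294922), 50.95780563354492)
handle side pts 55 [0.495  0.2713 0.0807]
guard z 0.07458400005470822 ((511.404052734375, -88.34899139404297), (214.59629821777344, 94.6360855102539), 86.21863555908203) dark ((510.37042236328125, -87.8023681640625), (207.30068969726562, 76.99922180175781), 86.52897644042969)
blob [306.7736 251.    ] 53 z79 [ 0.5167 -0.0002  0.079 ]
blob [303.8824 265.4118] 17 z79 [0.4841 0.0072 0.079 ]
blob [386.3333 268.2667] 15 z79 [ 0.4723 -0.1802  0.079 ]
side bench z 0.0005720257629092673 0.0014110104654747576
stand top z 0.04567696705617885 ((496.8023986816406, 279.00628662109375), (76.8128433227539, 73.5784912109375), 71.65533447265625) 1159
zmax 0.10747897908540269
handle top 206 [0.497  0.2813 0.1055] ((497.24871826171875, 279.1808776855469), 
[... 216 characters left out ...]
59608459472656) dark ((509.74554443359375, -86.06365966796875), (215.19224548339844, 78.02571868896484), 86.34400177001953)
blob [335.5 200. ] 10 z79 [ 0.5386 -0.2274  0.079 ]
blob [374.5 200. ] 4 z79 [ 0.4429 -0.234   0.079 ]
blob [381.9 200.4] 10 z79 [ 0.4249 -0.2333  0.079 ]
blob [335.     208.2857] 7 z79 [ 0.5375 -0.187   0.079 ]
blob [362.6667 210.1111] 9 z79 [ 0.4713 -0.183   0.079 ]
blob [359.3636 231.0909] 11 z79 [ 0.4774 -0.0903  0.079 ]
blob [315. 233.] 1 z79 [ 0.5755 -0.0754  0.079 ]
blob [340.35 251.4 ] 40 z79 [ 0.5159 -0.0087  0.079 ]
blob [355.8333 255.9167] 12 z79 [0.4831 0.0052 0.079 ]
blob [308. 258.] 1 z79 [0.5813 0.0199 0.079 ]
blob [346. 263.] 1 z79 [0.5024 0.0314 0.079 ]
```

```bash
python3 - <<'E'
from h import *
np.set_printoptions(precision=4,suppress=True)
c=vision.get_calibration("top");p=np.load("pics/top0_rgb.npy");d=np.load("pics/top0_d.npy")
# slot corners picked in the crop
print("slot corners",plane(c,[[324.2,249.3],[367.8,250.2],[367.8,256.7],[324.2,255.5]],.075), plane(c,[[352.4,254]],.049))
# bolts
g=p.min(2)
for (u,v) in [(305,237),(346,238.5),(387,240),(304,266),(345.5,267.3),(386.7,268.7)]:
    u0,v0=int(round(u)),int(round(v)); s=g[v0-3:v0+4,u0-3:u0+4].astype(float); w=np.clip(s-125,0,None)
    yy,xx=np.mgrid[v0-3:v0+4,u0-3:u0+4]; q=[(w*xx).sum()/w.sum(),(w*yy).sum()/w.sum()]
    print("bolt",q,plane(c,[q],.079)[0])
print("boss",plane(c,[[306.8,251]],.083))
# heights of things near the stand, clustered
for n in("top","side"):
    c=vision.get_calibration(n);p=np.load(f"pics/{n}0_rgb.npy");d=np.load(f"pics/{n}0_d.npy")
    X,uv=cloud(c,np.ones(d.shape,bool),d)
    m=(X[:,2]>.012)&(X[:,0]>.35)&(X[:,0]<.68)&(X[:,1]>.13)&(X[:,1]<.42)
    im=np.zeros(d.shape,np.uint8); im[uv[m,1],uv[m,0]]=1
    k,l,st,cen=cv2.connectedComponentsWithStats(im)
    lab=l[uv[:,1],uv[:,0]]
    for i in range(1,k):
        if st[i,4]>15:
            a=X[(lab==i)&m]; zt=np.percentile(a[:,2],95); tp=a[a[:,2]>zt-.008]
            print(n,st[i,4],cen[i],"ztop",zt,"xy",tp[:,:2].mean(0))
# handle top outline, both views
for n,box in(("top",(165,240,210,290)),("side",(325,330,365,385))):
    c=vision.get_calibration(n);p=np.load(f"pics/{n}0_rgb.npy");d=np.load(f"pics/{n}0_d.npy")
    X,uv=cloud(c,np.ones(d.shape,bool),d)
    m=(abs(X[:,2]-.106)<.003)&(np.hypot(X[:,0]-.4975,X[:,1]-.28)<.03)
    q=X[m,:2]-X[m,:2].mean(0)
    # yaw of a square: best fourfold bounding spread
    best=[]
    for a in np.arange(0,90,1.):
        r=np.deg2rad(a);Rm=np.array([[np.cos(r),np.sin(r)],[-np.sin(r),np.cos(r)]]);z=q@Rm.T
        best.append(np.mean(np.abs(z)**8))
    print(n,m.sum(),X[m].mean(0),"yaw mod 90",np.argmin(best))
E
python3 - <<'E'
import cv2,numpy as np
t=cv2.imread("pics/top0.png"); s=cv2.imread("pics/side0.png")
f=lambda i:cv2.convertScaleAbs(cv2.resize(i,(400,400),interpolation=cv2.INTER_CUBIC),alpha=1.8,beta=20)
cv2.imwrite("pics/crop3.png",np.hstack([f(t[242:282,168:208]),f(s[332:377,322:367])]))
E
```

```text
slot corners [[ 0.5199 -0.0402  0.075 ]
 [ 0.5151 -0.1401  0.075 ]
 [ 0.5002 -0.1395  0.075 ]
 [ 0.5057 -0.0398  0.075 ]] [[ 0.5093 -0.1068  0.049 ]]
bolt [np.float64(304.8365068942876), np.float64(236.04661851608668)] [0.5512 0.0033 0.079 ]
bolt [np.float64(345.9780600461894), np.float64(237.09757505773672)] [ 0.5462 -0.0908  0.079 ]
bolt [np.float64(386.8333333333333), np.float64(238.9586956521739)] [ 0.5394 -0.1845  0.079 ]
bolt [np.float64(303.5935397039031), np.float64(266.13660834454913)] [0.4825 0.0079 0.079 ]
bolt [np.float64(345.08516678495386), np.float64(267.22569198012775)] [ 0.4774 -0.0863  0.079 ]
bolt [np.float64(386.6811000585138), np.float64(269.38443534230544)] [ 0.4698 -0.1809  0.079 ]
boss [[ 0.5164 -0.0003  0.083 ]]
top 153 [191.1438 193.0654] ztop 0.06194820102794916 xy [0.6629 0.2721]
top 1111 [188.7768 263.811 ] ztop 0.10627135162771018 xy [0.4977 0.2798]
top 137 [148.4161 257.7591] ztop 0.07233912180607471 xy [0.5131 0.3722]
top 91 [226.9231 259.2967] ztop 0.06762809306259654 xy [0.5062 0.1883]
top 206 [230.5437 292.1456] ztop 0.09853226284245226 xy [0.4282 0.1779]
top 225 [190.0889 306.1422] ztop 0.09876071454556312 xy [0.3989 0.2705]
side 610 [384.0016 320.6246] ztop 0.09713209678962585 xy [0.4283 0.1801]
side 2766 [342.4013 369.0268] ztop 0.10542869550029119 xy [0.4971 0.2813]
side 641 [243.0671 362.7114] ztop 0.0607912287288227 xy [0.6639 0.2738]
side 758 [404.0752 360.3905] ztop 0.09741349187544318 xy [0.3982 0.2722]
side 412 [329.5049 415.0097] ztop 0.07097023101861327 xy [0.5133 0.3736]
top 104 [0.4978 0.2808 0.106 ] yaw mod 90 52
side 179 [0.4974 0.28   0.1061] yaw mod 90 52
```

View pics/crop3.png

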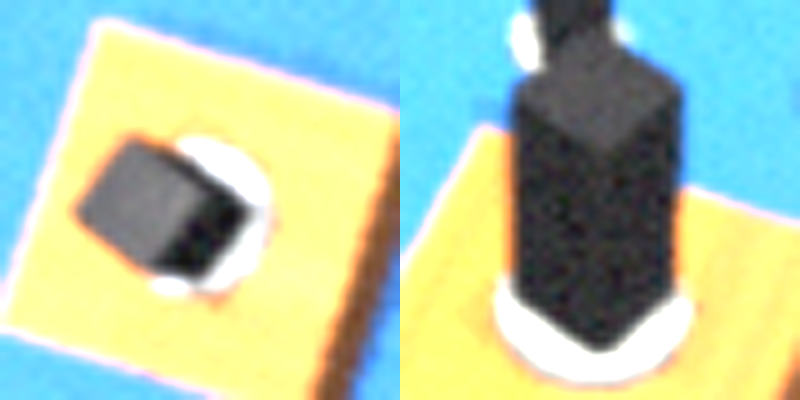

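The handle's faces lie at about 49° (mod 90°), with its centre at (0.4975, 0.280). The housing is at (0.5107, -0.0885), yaw about -3.6°. Going over the plunger.

Call:
{"fn": "apply_moves", "kwargs": {"commands": [[-2,3.8,0,0,0,0],[-2,3.8,0,0,0,0],[-2,3.8,0,0,0,0],[-2,3.8,0,0,0,0],[-2,3.8,0,0,0,0]], "claw": -1, "newtons": 25}}

```text
clock: 0.6
position: [0.3406, 0.4415, 0.2273]
ee_rot: [2.535, 1.856, -0.001]
force: [0.4, 0.4, 1.0]
width: 1.001
```

Call:
{"fn": "apply_moves", "kwargs": {"commands": [[-2,3.8,0,0,0,0],[-2,3.8,0,0,0,0],[-2,3.8,0,0,0,0],[-2,3.8,0,0,0,0],[-2,3.8,0,0,0,0]]}}

```text
clock: 1.1
position: [0.4915, 0.2888, 0.2274]
ee_rot: [-2.535, -1.856, 0.001]
force: [-0.2, 0.8, 0.4]
width: 1.0
```

Call:
{"fn": "apply_moves", "kwargs": {"commands": [[0,0,0,0,0,0.14],[0,0,0,0,0,0.14],[0,0,0,0,0,0.13],[0,0,0,0,0,0],[0,0,0,0,0,0]]}}

```text
clock: 1.6
position: [0.4903, 0.2904, 0.2273]
ee_rot: [2.857, 1.307, -0.001]
force: [0.1, -0.2, -0.0]
width: 1.004
```

```bash
cat >> h.py <<'E'
from scipy.spatial.transform import Rotation as Ro
def delta(x,y,z,yaw=None):
    s=arm.observe();M=Ro.from_rotvec(s["ee_rot"]);e=M.inv().apply(np.array([x,y,z])-s["position"])*100
    tx=M.as_matrix(); 
    print("pos",np.round(s["position"],4),"yaw",round(np.degrees(np.arctan2(tx[1,0],tx[0,0])),1),"tilt",np.round(tx[:2,2],4),"F",np.round(s["force"],2),"w",round(s["width"]*92,1),"t",round(s["clock"],2))
    print("tool delta cm",np.round(e,2), "tool axes",np.round(tx[:2,:2],3).tolist())
E
python3 -c "
from h import *
delta(.4976,.2803,.0815)"
```

```text
pos [0.4903 0.2904 0.2273] yaw 49.2 tilt [-0.0004 -0.0004] F [ 0.06 -0.2  -0.04] w 92.4 t 1.6
tool delta cm [-0.28  1.21 14.58] tool axes [[0.654, 0.757], [0.757, -0.654]]
```

Call:
{"fn": "apply_moves", "kwargs": {"commands": [[-0.28,1.21,3,0,0,0],[0,0,3.5,0,0,0],[0,0,3.5,0,0,0],[0,0,2,0,0,0],[0,0,1,0,0,0]]}}

```text
clock: 2.1
position: [0.4967, 0.2797, 0.0955]
ee_rot: [2.857, 1.305, -0.005]
force: [0.1, 0.3, -0.1]
width: 0.999
```

Call:
{"fn": "apply_moves", "kwargs": {"commands": [[0,0,1,0,0,0],[0,0,0.55,0,0,0],[0,0,0,0,0,0],[0,0,0,0,0,0]]}}

```text
clock: 2.5
position: [0.4983, 0.2806, 0.0827]
ee_rot: [-2.859, -1.301, -0.002]
force: [-0.3, -0.1, 0.5]
width: 1.003
```

```bash
python3 -c "
from h import *
delta(.4976,.2803,.0815)
for n in('side','top'):
    p,_=vision.get_image(n);cv2.imwrite(f'pics/{n}1.png',p[:,:,::-1])
    b=(130,200,260,330) if n=='top' else (270,270,420,420)
    cv2.imwrite(f'pics/{n}1c.png',cv2.resize(p[b[1]:b[3],b[0]:b[2],::-1],None,fx=4,fy=4,interpolation=cv2.INTER_CUBIC)[:600])"
```

```text
pos [0.4983 0.2806 0.0827] yaw 48.9 tilt [0.0009 0.0007] F [-0.27 -0.15  0.46] w 92.2 t 2.5
tool delta cm [-0.07 -0.04  0.12] tool axes [[0.657, 0.754], [0.754, -0.657]]
```

View pics/side1c.png

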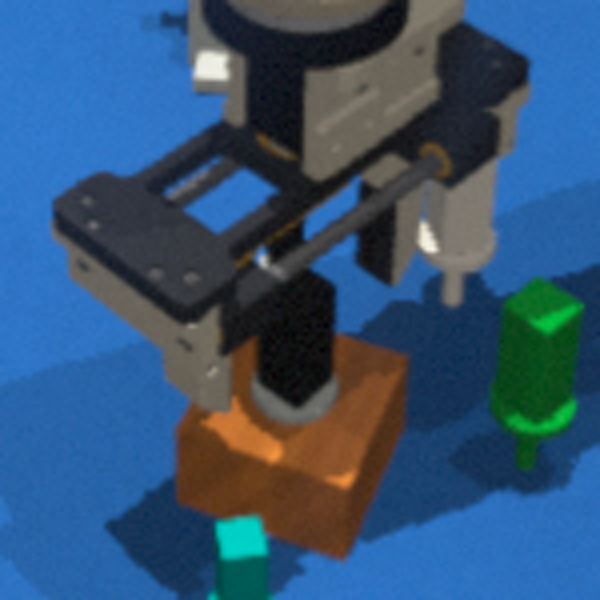

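The crop shows the handle at (297,340), centred between the open fingers and clear of the stand and the green plunger. Closing the gripper.

Call:
{"fn": "apply_moves", "kwargs": {"commands": [[0,0,0.12,0,0,0],[0,0,0,0,0,0],[0,0,0,0,0,0],[0,0,0,0,0,0],[0,0,0,0,0,0]], "claw": 1, "newtons": 40}}

```text
clock: 3.1
position: [0.4979, 0.2803, 0.0809]
ee_rot: [-2.86, -1.301, -0.0]
force: [-0.0, -0.4, 0.2]
width: 0.611
```

Call:
{"fn": "apply_moves", "kwargs": {"commands": [[0,0,0,0,0,0],[0,0,0,0,0,0],[0,0,0,0,0,0],[0,0,0,0,0,0]]}}

```text
clock: 3.5
position: [0.4978, 0.2802, 0.0808]
ee_rot: [2.86, 1.301, -0.0]
force: [-0.8, 0.2, -0.9]
width: 0.265
```

```bash
python3 -c "
from h import *
delta(.4976,.2803,.0815)"
```

```text
pos [0.4978 0.2802 0.0808] yaw 48.9 tilt [-0.0002 -0.0001] F [-0.84  0.19 -0.9 ] w 24.4 t 3.5
tool delta cm [-0.01 -0.02 -0.07] tool axes [[0.657, 0.754], [0.754, -0.657]]
```

Call:
{"fn": "apply_moves", "kwargs": {"commands": [[0,0,0,0,0,0],[0,0,0,0,0,0],[0,0,-1,0,0,0],[0,0,-1.5,0,0,0],[0,0,-2,0,0,0]]}}

```text
clock: 4.0
position: [0.4974, 0.28, 0.1262]
ee_rot: [2.859, 1.301, -0.002]
force: [0.5, 0.1, -1.6]
width: 0.259
```

Call:
{"fn": "apply_moves", "kwargs": {"commands": [[0,0,-2,0,0,0],[0,0,-2,0,0,0],[0,0,-1.5,0,0,0],[0,0,0,0,0,0],[0,0,0,0,0,0]]}}

```text
clock: 4.5
position: [0.4978, 0.2803, 0.1809]
ee_rot: [-2.859, -1.301, -0.001]
force: [-0.3, 0.3, -1.8]
width: 0.258
```

```bash
python3 -c "
from h import *
delta(.5133,-.0465,.18)
for n in('side','top'):
    p,_=vision.get_image(n);cv2.imwrite(f'pics/{n}2.png',p[:,:,::-1])
    b=(130,200,280,330) if n=='top' else (270,230,420,380)
    cv2.imwrite(f'pics/{n}2c.png',cv2.resize(p[b[1]:b[3],b[0]:b[2],::-1],None,fx=4,fy=4,interpolation=cv2.INTER_CUBIC)[:600])"
```

```text
pos [0.4978 0.2803 0.1809] yaw 48.9 tilt [0.0003 0.0003] F [-0.29  0.33 -1.84] w 23.8 t 4.5
tool delta cm [-23.62  22.64   0.08] tool axes [[0.657, 0.754], [0.754, -0.657]]
```

View pics/side2c.png

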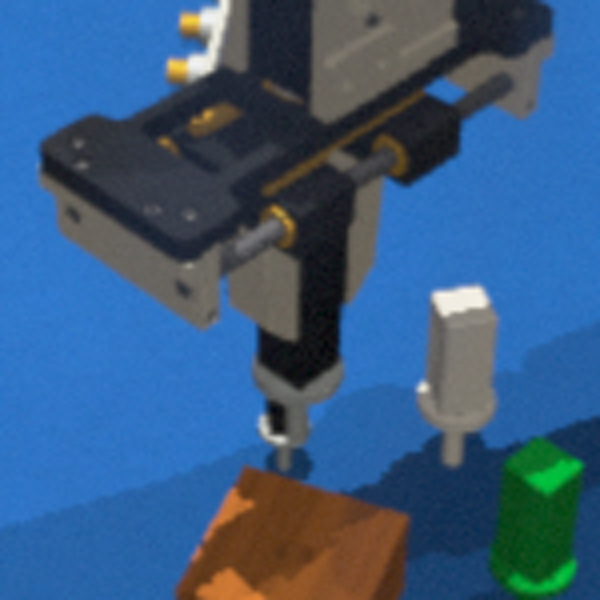

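The plunger is held upright, with its pin at crop (288,410), clear of the stand. Carrying it over to the slot's boss end.

Call:
{"fn": "apply_moves", "kwargs": {"commands": [[-3,2.9,0,0,0,0],[-3,2.9,0,0,0,0],[-3,2.9,0,0,0,0],[-3,2.9,0,0,0,0],[-3,2.9,0,0,0,0]]}}

```text
clock: 5.1
position: [0.508, 0.0702, 0.18]
ee_rot: [-2.859, -1.301, 0.002]
force: [1.4, -0.2, -1.9]
width: 0.263
```

Call:
{"fn": "apply_moves", "kwargs": {"commands": [[-3,2.9,0,0,0,0],[-3,2.9,0,0,0,0],[-2.6,2.3,0,0,0,0],[0,0,0,0,0,-0.131],[0,0,0,0,0,-0.131]]}}

```text
clock: 5.6
position: [0.5125, -0.0477, 0.1799]
ee_rot: [-2.663, -1.666, 0.003]
force: [-0.5, 1.4, -2.2]
width: 0.262
```

Call:
{"fn": "apply_moves", "kwargs": {"commands": [[0,0,0,0,0,-0.131],[0,0,0,0,0,-0.131],[0,0,0,0,0,-0.131],[0,0,0,0,0,0],[0,0,0,0,0,0]]}}

```text
clock: 6.1
position: [0.5128, -0.0462, 0.1802]
ee_rot: [-2.293, -2.146, 0.001]
force: [-0.1, -0.6, -3.1]
width: 0.263
```

```bash
python3 -c "
from h import *
delta(.5133,-.0465,.15)"
```

```text
pos [ 0.5128 -0.0462  0.1802] yaw 86.2 tilt [-0.0012  0.0001] F [-0.06 -0.56 -3.09] w 24.2 t 6.1
tool delta cm [-0.03  0.06  3.02] tool axes [[0.066, 0.998], [0.998, -0.066]]
```

Call:
{"fn": "apply_moves", "kwargs": {"commands": [[0,0.05,1.5,0,0,0],[0,0,1.4,0,0,0],[0,0,0,0,0,0],[0,0,0,0,0,0]]}}

```text
clock: 6.5
position: [0.5135, -0.0461, 0.1518]
ee_rot: [-2.291, -2.149, 0.001]
force: [-0.4, -0.2, -2.1]
width: 0.26
```

```bash
python3 -c "
from h import *
delta(.5133,-.0465,.15)
c=vision.get_calibration('side')
p,_=vision.get_image('side');cv2.imwrite('pics/side3.png',p[:,:,::-1]);np.save('pics/side3.npy',p)
def pr(X): return cv2.projectPoints(np.array([X],float),cv2.Rodrigues(np.array(c['R']))[0],np.array(c['t']),np.array(c['K']),np.array(c['D']))[0].ravel()
s=arm.observe()['position']; print('pin tip expect',pr(s-[0,0,.0708]),'flange bottom',pr(s-[0,0,.0358]))
b=(290,170,400,290)
cv2.imwrite('pics/side3c.png',cv2.resize(p[b[1]:b[3],b[0]:b[2],::-1],None,fx=5,fy=5,interpolation=cv2.INTER_CUBIC))"
```

```text
pos [ 0.5135 -0.0461  0.1518] yaw 86.4 tilt [-0.0008 -0.0001] F [-0.43 -0.15 -2.13] w 24.0 t 6.5
tool delta cm [-0.04 -0.02  0.18] tool axes [[0.064, 0.998], [0.998, -0.064]]
pin tip expect [342.11798463 240.5728819 ] flange bottom [342.41604412 226.90019514]
```

View pics/side3c.png

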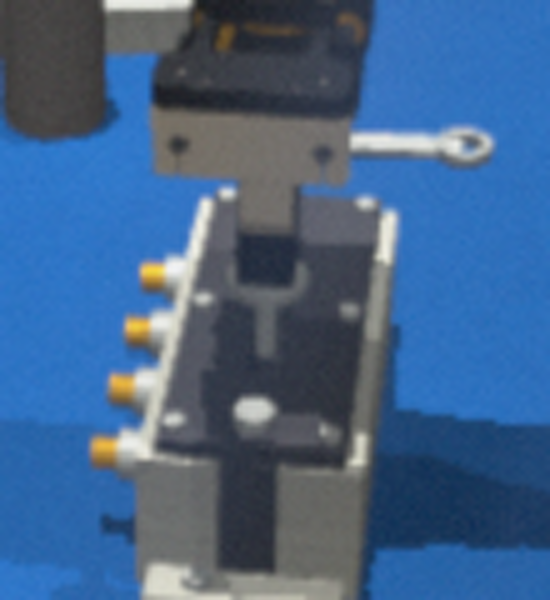

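```bash
python3 -c "
from h import *
c=vision.get_calibration('side');p=np.load('pics/side3.npy')
g=p.min(2).astype(int)
print('boss'); print(g[248:257,333:350])
print('pin'); print(g[230:243,335:352])
B=plane(c,[[340.7,252]],.083);print(B)
print(plane(c,[[343.0,241],[343.5,241]],.081))
p0=np.load('pics/side0_rgb.npy');cv2.imwrite('pics/slot_side.png',cv2.resize(p0[200:270,310:380,::-1],(560,560),interpolation=cv2.INTER_CUBIC))
"
```

```text
boss
[[ 52  52  49  50  51  59  62  67  65  59  58  51  51  54  50  48  50]
 [ 52  55  53  50  68 110 121 125 124 120  95  63  54  48  51  50  52]
 [ 50  50  52  61 119 178 191 194 193 190 156 105  65  50  49  51  50]
 [ 50  54  58  85 169 193 196 199 200 198 190 148  91  54  49  49  49]
 [ 51  49  53  89 166 189 198 201 199 196 187 154  98  64  61  60  59]
 [ 54  51  51  76 136 170 183 192 188 182 162 113  85  83  82  81  82]
 [ 50  49  47  64  91 108 136 151 153 130 107  85  81  84  83  83  86]
 [ 52  49  52  59  81  93 104 106 108 102  87  76  79  83  82  85  84]
 [ 54  52  50  50  68  90  96  96  95  90  81  80  84  86  85  87  86]]
pin
[[56 58 61 72 83 87 94 97 99 99 93 89 87 73 70 62 62]
 [49 58 51 56 61 68 84 95 98 94 79 71 60 59 62 60 62]
 [56 53 48 50 48 57 79 90 95 90 69 58 50 57 61 62 62]
 [49 52 55 51 49 53 79 93 94 92 67 53 47 51 54 57 58]
 [51 50 54 49 54 57 79 92 99 91 63 54 54 52 51 49 53]
 [53 50 52 51 49 54 81 95 96 90 65 55 50 50 50 50 50]
 [50 52 51 45 51 54 82 96 93 89 68 58 52 52 47 50 47]
 [52 49 51 50 50 50 79 94 97 90 65 59 55 50 51 49 52]
 [50 49 50 51 50 53 81 93 95 90 64 53 48 53 53 47 50]
 [50 50 51 48 53 50 79 94 96 88 65 52 47 53 49 47 50]
 [52 51 51 50 53 52 75 92 90 81 64 55 50 52 50 53 51]
 [51 54 47 53 42 42 58 73 76 70 64 56 50 50 52 53 51]
 [51 50 49 50 49 43 50 50 50 56 57 53 50 52 49 50 48]]
[[ 0.51481566 -0.00091275  0.083     ]]
[[ 0.51195962 -0.04522165  0.081     ]
 [ 0.5108833  -0.04530049  0.081     ]]
```

View pics/slot_side.png

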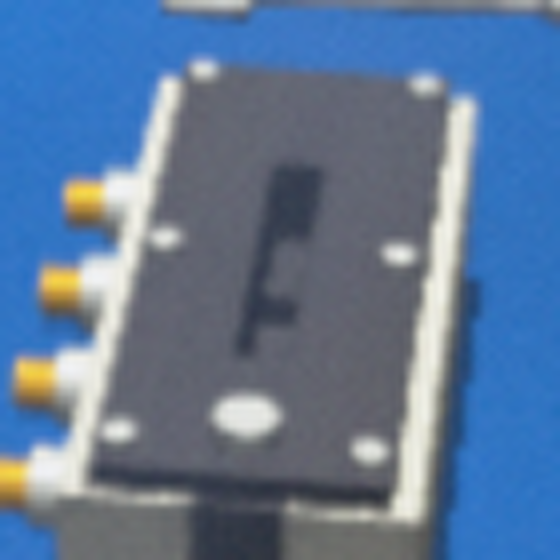

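In this view the pin tip (343,241) lies within about 0.5 mm of the slot's axis, 44 mm from the boss, so it should go in. Descending gently.

Call:
{"fn": "apply_moves", "kwargs": {"commands": [[-0.1,0,0.4,0,0,0],[0,0,0.4,0,0,0],[0,0,0.4,0,0,0],[0,0,0,0,0,0]]}}

```text
clock: 6.95
position: [0.5133, -0.0471, 0.1393]
ee_rot: [-2.289, -2.151, 0.001]
force: [-0.2, 0.2, -1.8]
width: 0.26
```

Call:
{"fn": "apply_moves", "kwargs": {"commands": [[0,0,0.4,0,0,0],[0,0,0.4,0,0,0],[0,0,0.4,0,0,0],[0,0,0.2,0,0,0],[0,0,0,0,0,0]]}}

```text
clock: 7.45
position: [0.5134, -0.0471, 0.1254]
ee_rot: [-2.289, -2.151, 0.001]
force: [0.2, 0.1, -2.5]
width: 0.254
```

```bash
python3 -c "
from h import *
delta(.5133,-.0471,.1198);print(arm.observe()['ft_torque'])"
```

```text
pos [ 0.5134 -0.0471  0.1254] yaw 86.5 tilt [-0.0007 -0.    ] F [ 0.17  0.05 -2.5 ] w 23.4 t 7.45
tool delta cm [ 0.   -0.01  0.56] tool axes [[0.062, 0.998], [0.998, -0.062]]
[ 0.02795651 -0.01220167 -0.02614947]
```

Call:
{"fn": "apply_moves", "kwargs": {"commands": [[0,0,0.2,0,0,0],[0,0,0.15,0,0,0],[0,0,0.1,0,0,0],[0,0,0,0,0,0]]}}

```text
clock: 7.85
position: [0.5135, -0.0472, 0.1212]
ee_rot: [-2.289, -2.152, 0.0]
force: [0.5, -0.4, -1.5]
width: 0.258
```

Call:
{"fn": "apply_moves", "kwargs": {"commands": [[0,0,0.1,0,0,0],[0,0,0.1,0,0,0],[0,0,0,0,0,0]]}}

```text
clock: 8.15
position: [0.5139, -0.0472, 0.1195]
ee_rot: [2.289, 2.151, 0.001]
force: [-0.7, -0.0, 2.6]
width: 0.26
```

Call:
{"fn": "apply_moves", "kwargs": {"commands": [[0,0,0.1,0,0,0],[0,0,0.1,0,0,0],[0,0,0,0,0,0]]}}

```text
clock: 8.45
position: [0.5138, -0.0471, 0.1174]
ee_rot: [2.289, 2.151, 0.0]
force: [-0.6, -0.1, 3.4]
width: 0.256
```

Contact came at TCP z ≈ 0.1198, and the spring now gives about 5.5 N. Pressing a touch more, then dragging along −x of the tool (slot −y).

Call:
{"fn": "apply_moves", "kwargs": {"commands": [[0,0,0.1,0,0,0],[0,0,0.06,0,0,0],[0,0,0,0,0,0]]}}

```text
clock: 8.75
position: [0.5138, -0.0471, 0.1157]
ee_rot: [2.289, 2.152, 0.0]
force: [-0.6, -0.4, 2.9]
width: 0.257
```

Call:
{"fn": "apply_moves", "kwargs": {"commands": [[-0.15,0,0,0,0,0],[-0.2,0,0,0,0,0],[-0.2,0,0,0,0,0],[-0.2,0,0,0,0,0]]}}

```text
clock: 9.15
position: [0.5134, -0.0544, 0.1158]
ee_rot: [2.289, 2.152, 0.001]
force: [-0.4, 3.2, 4.1]
width: 0.263
```

Call:
{"fn": "apply_moves", "kwargs": {"commands": [[-0.2,0,0,0,0,0],[-0.2,0,0,0,0,0],[-0.2,0,0,0,0,0],[-0.2,0,0,0,0,0]]}}

```text
clock: 9.55
position: [0.5127, -0.0628, 0.1157]
ee_rot: [-2.289, -2.152, 0.0]
force: [0.1, 3.3, 3.3]
width: 0.258
```

```bash
python3 -c "
from h import *
delta(.5107,-.0885,.1158)"
```

```text
pos [ 0.5127 -0.0628  0.1157] yaw 86.5 tilt [-0.  0.] F [0.06 3.28 3.34] w 23.7 t 9.55
tool delta cm [-2.58 -0.04 -0.01] tool axes [[0.062, 0.998], [0.998, -0.062]]
```

Call:
{"fn": "apply_moves", "kwargs": {"commands": [[-0.2,0,0,0,0,0],[-0.2,0,0,0,0,0],[-0.2,0,0,0,0,0],[-0.1,0,0,0,0,0]]}}

```text
clock: 9.95
position: [0.5122, -0.0698, 0.1157]
ee_rot: [-2.289, -2.151, 0.0]
force: [0.2, 2.8, 3.1]
width: 0.257
```

Call:
{"fn": "apply_moves", "kwargs": {"commands": [[-0.1,0,0,0,0,0],[-0.1,0,0,0,0,0],[-0.1,0,0,0,0,0]]}}

```text
clock: 10.25
position: [0.5121, -0.0726, 0.1157]
ee_rot: [-2.289, -2.152, -0.0]
force: [0.2, 4.1, 3.1]
width: 0.257
```

Call:
{"fn": "apply_moves", "kwargs": {"commands": [[-0.1,0,0,0,0,0],[-0.1,0,0,0,0,0],[-0.1,0,0,0,0,0]]}}

```text
clock: 10.55
position: [0.5119, -0.0756, 0.1157]
ee_rot: [-2.289, -2.152, -0.0]
force: [0.5, 3.7, 3.7]
width: 0.256
```

Call:
{"fn": "apply_moves", "kwargs": {"commands": [[-0.1,0,0,0,0,0],[-0.1,0,0,0,0,0],[-0.1,0,0,0,0,0]]}}

```text
clock: 10.85
position: [0.5117, -0.0786, 0.1157]
ee_rot: [-2.289, -2.152, -0.0]
force: [-0.2, 3.5, 4.5]
width: 0.258
```

Call:
{"fn": "apply_moves", "kwargs": {"commands": [[-0.1,0,0,0,0,0],[-0.1,0,0,0,0,0],[-0.1,0,0,0,0,0]]}}

```text
clock: 11.15
position: [0.5115, -0.0817, 0.1157]
ee_rot: [2.289, 2.152, 0.0]
force: [-0.3, 2.4, 4.7]
width: 0.262
```

Call:
{"fn": "apply_moves", "kwargs": {"commands": [[-0.1,0,0,0,0,0],[-0.1,0,0,0,0,0],[-0.1,0,0,0,0,0]]}}

```text
clock: 11.45
position: [0.5113, -0.0847, 0.1157]
ee_rot: [-2.289, -2.152, 0.0]
force: [0.6, 3.3, 3.7]
width: 0.258
```

Call:
{"fn": "apply_moves", "kwargs": {"commands": [[-0.1,0,0,0,0,0],[-0.1,0,0,0,0,0],[-0.1,0,0,0,0,0]]}}

```text
clock: 11.75
position: [0.5111, -0.0876, 0.1157]
ee_rot: [-2.289, -2.152, 0.0]
force: [0.7, 2.9, 3.4]
width: 0.259
```

Call:
{"fn": "apply_moves", "kwargs": {"commands": [[-0.1,0,0,0,0,0],[-0.1,0,0,0,0,0],[-0.1,0,0,0,0,0]]}}

```text
clock: 12.05
position: [0.5109, -0.0906, 0.1157]
ee_rot: [-2.289, -2.152, 0.0]
force: [1.1, 3.3, 3.7]
width: 0.255
```

Call:
{"fn": "apply_moves", "kwargs": {"commands": [[-0.1,0,0,0,0,0],[-0.1,0,0,0,0,0],[-0.1,0,0,0,0,0]]}}

```text
clock: 12.35
position: [0.5108, -0.0936, 0.1157]
ee_rot: [-2.289, -2.152, -0.0]
force: [0.2, 3.5, 2.9]
width: 0.259
```

Call:
{"fn": "apply_moves", "kwargs": {"commands": [[-0.1,0,0,0,0,0],[-0.1,0,0,0,0,0],[-0.1,0,0,0,0,0]]}}

```text
clock: 12.65
position: [0.5106, -0.0966, 0.1157]
ee_rot: [2.289, 2.152, 0.0]
force: [0.5, 3.9, 2.9]
width: 0.261
```

Call:
{"fn": "apply_moves", "kwargs": {"commands": [[-0.1,0,0,0,0,0],[-0.1,0,0,0,0,0],[-0.1,0,0,0,0,0]]}}

```text
clock: 12.95
position: [0.5097, -0.1003, 0.1152]
ee_rot: [-2.289, -2.151, 0.002]
force: [-0.7, 0.4, -3.2]
width: 0.257
```

The pin has dropped: Fz went from about +3 N to −3 N and the drag force vanished. Stopping, and letting it settle.

Call:
{"fn": "apply_moves", "kwargs": {"commands": [[0,0,0,0,0,0],[0,0,0,0,0,0]]}}

```text
clock: 13.15
position: [0.51, -0.0999, 0.1154]
ee_rot: [-2.289, -2.151, 0.001]
force: [-0.0, 0.2, -2.0]
width: 0.261
```

```bash
python3 -c "
from h import *
delta(.5104,-.1000,.1108);print(arm.observe()['ft_torque'])"
```

```text
pos [ 0.51   -0.0999  0.1154] yaw 86.4 tilt [-0.0007 -0.0003] F [-0.    0.16 -2.  ] w 24.0 t 13.15
tool delta cm [-0.01  0.04  0.46] tool axes [[0.062, 0.998], [0.998, -0.062]]
[ 0.02162293  0.01762743 -0.02152718]
```

Call:
{"fn": "apply_moves", "kwargs": {"commands": [[0,0,0.1,0,0,0],[0,0,0.1,0,0,0],[0,0,0.1,0,0,0],[0,0,0,0,0,0]]}}

```text
clock: 13.55
position: [0.5103, -0.0995, 0.1125]
ee_rot: [-2.289, -2.152, 0.0]
force: [-0.2, -0.2, -2.6]
width: 0.259
```

Call:
{"fn": "apply_moves", "kwargs": {"commands": [[0,0,0.05,0,0,0],[0,0,0.05,0,0,0],[0,0,0,0,0,0]]}}

```text
clock: 13.85
position: [0.5103, -0.0995, 0.1117]
ee_rot: [-2.289, -2.152, 0.0]
force: [0.3, 0.1, -2.4]
width: 0.262
```

Call:
{"fn": "apply_moves", "kwargs": {"commands": [[0,0,0.05,0,0,0],[0,0,0,0,0,0]]}}

```text
clock: 14.05
position: [0.5104, -0.0995, 0.1112]
ee_rot: [-2.289, -2.152, -0.0]
force: [0.2, -0.3, -1.7]
width: 0.258
```

Call:
{"fn": "apply_moves", "kwargs": {"commands": [[0,0,0.04,0,0,0],[0,0,0,0,0,0]]}}

```text
clock: 14.25
position: [0.5104, -0.0995, 0.1108]
ee_rot: [-2.289, -2.152, 0.0]
force: [0.2, -0.6, -2.4]
width: 0.257
```

Call:
{"fn": "apply_moves", "kwargs": {"commands": [[0,0,0.03,0,0,0],[0,0,0,0,0,0]]}}

```text
clock: 14.45
position: [0.5104, -0.0995, 0.1107]
ee_rot: [2.289, 2.152, 0.0]
force: [-1.6, -0.4, 2.4]
width: 0.256
```

Call:
{"fn": "apply_moves", "kwargs": {"commands": [[0,0,0.03,0,0,0],[0,0,0,0,0,0]]}}

```text
clock: 14.65
position: [0.5105, -0.0995, 0.1107]
ee_rot: [2.289, 2.151, 0.001]
force: [-3.9, 1.4, 6.7]
width: 0.256
```

The flange is seated on the guard at z = 0.1107, exactly 9 mm below bar contact. I'll ease off the push and release.

Call:
{"fn": "apply_moves", "kwargs": {"commands": [[0,0,-0.04,0,0,0],[0,0,0,0,0,0]]}}

```text
clock: 14.85
position: [0.5104, -0.0995, 0.1107]
ee_rot: [2.289, 2.152, 0.0]
force: [-1.8, 0.4, 3.0]
width: 0.257
```

Call:
{"fn": "apply_moves", "kwargs": {"commands": [[0,0,0,0,0,0],[0,0,0,0,0,0],[0,0,0,0,0,0]], "claw": 0.1}}

```text
clock: 15.15
position: [0.5106, -0.0995, 0.1106]
ee_rot: [2.289, 2.152, 0.0]
force: [-0.7, 0.3, 0.6]
width: 0.438
```

Call:
{"fn": "apply_moves", "kwargs": {"commands": [[0,0,0,0,0,0],[0,0,0,0,0,0],[0,0,0,0,0,0]]}}

```text
clock: 15.45
position: [0.5104, -0.0995, 0.1106]
ee_rot: [2.289, 2.152, 0.0]
force: [-0.0, -0.5, 0.1]
width: 0.453
```

```bash
python3 -c "
from h import *
delta(.5104,-.0995,.2108)
p,_=vision.get_image('side');cv2.imwrite('pics/side4c.png',cv2.resize(p[170:290,290:400,::-1],None,fx=5,fy=5,interpolation=cv2.INTER_CUBIC))"
```

```text
pos [ 0.5104 -0.0995  0.1106] yaw 86.5 tilt [0. 0.] F [-0.04 -0.45  0.11] w 41.6 t 15.45
tool delta cm [  0.    -0.   -10.02] tool axes [[0.062, 0.998], [0.998, -0.062]]
```

View pics/side4c.png

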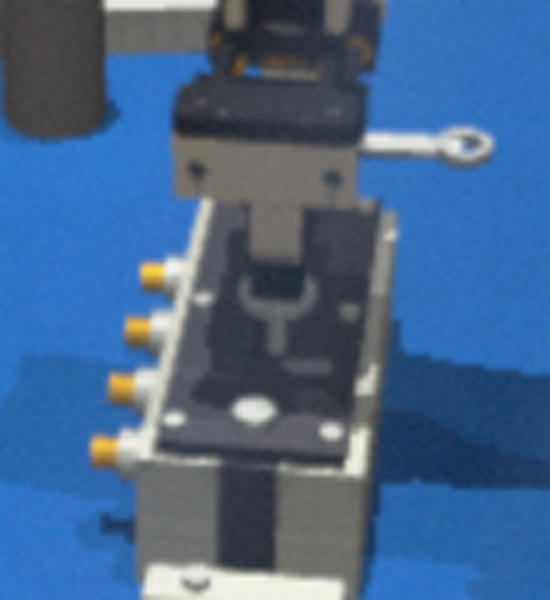

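Call:
{"fn": "apply_moves", "kwargs": {"commands": [[0,0,-0.5,0,0,0],[0,0,-1,0,0,0],[0,0,-2,0,0,0],[0,0,-3,0,0,0],[0,0,-4,0,0,0]]}}

```text
clock: 16.0
position: [0.5094, -0.0995, 0.2165]
ee_rot: [-2.288, -2.15, 0.002]
force: [0.7, 0.5, 0.1]
width: 0.449
```

Call:
{"fn": "apply_moves", "kwargs": {"commands": [[4,0,-2,0,0,0],[4,0,0,0,0,0],[4,0,0,0,0,0],[4,0,0,0,0,0],[4,0,0,0,0,0]]}}

```text
clock: 16.5
position: [0.5228, 0.1016, 0.2368]
ee_rot: [2.289, 2.151, 0.002]
force: [0.5, -0.1, 0.5]
width: 0.453
```

Call:
{"fn": "apply_moves", "kwargs": {"commands": [[0,-4,0,0,0,0],[0,-4,0,0,0,0],[0,-2,0,0,0,0],[0,0,0,0,0,0]]}}

```text
clock: 16.9
position: [0.4205, 0.1065, 0.2365]
ee_rot: [-2.287, -2.153, -0.0]
force: [1.3, 0.7, 0.2]
width: 0.451
```

```bash
python3 -c "
from h import *
np.set_printoptions(precision=4,suppress=True)
for n in('side','top'):
    p,d=vision.get_image(n);cv2.imwrite(f'pics/{n}5.png',p[:,:,::-1]);c=vision.get_calibration(n)
    b=(290,160,400,280) if n=='side' else (280,200,410,300)
    cv2.imwrite(f'pics/{n}5c.png',cv2.resize(p[b[1]:b[3],b[0]:b[2],::-1],None,fx=5,fy=5,interpolation=cv2.INTER_CUBIC))
    X,uv=cloud(c,np.ones(d.shape,bool),d)
    m=(np.hypot(X[:,0]-.5104,X[:,1]+.0995)<.035)
    print(n,'top z',np.median(X[m&(X[:,2]>.128),2]),X[m&(X[:,2]>.132)].mean(0),'mid',X[m&(X[:,2]>.09)&(X[:,2]<.125)].mean(0))
"
```

```text
side top z 0.13575471129875494 [ 0.5099 -0.0967  0.1358] mid [ 0.5097 -0.0885  0.1078]
top top z 0.1356145438794346 [ 0.5114 -0.0985  0.1356] mid [ 0.5047 -0.0919  0.1071]
```

View pics/side5c.png

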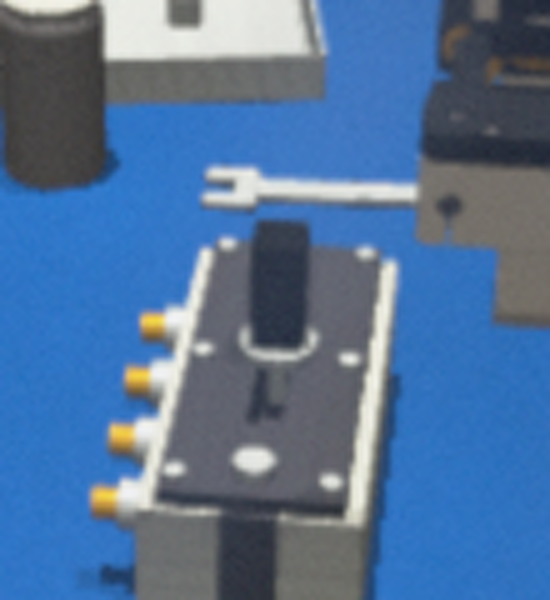

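View pics/top5.png

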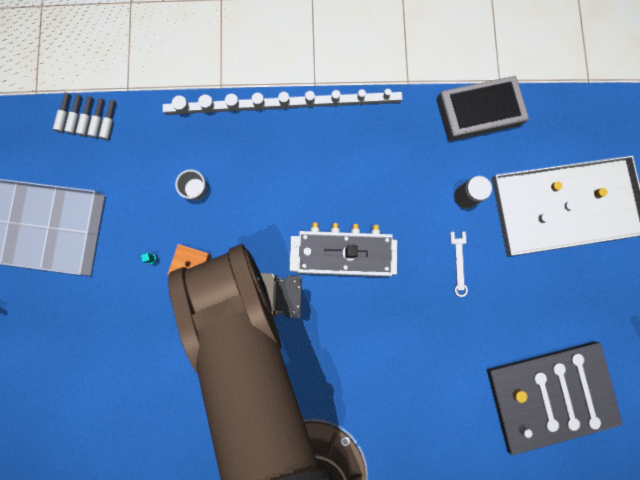

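The side crop shows the handle standing upright at (280,285) with its flange on the guard at (278,342). The handle top measures 0.1357 m, against 0.136 m for flush. In the top view the spanner (460,262), can (478,190) and cup (190,185) haven't moved. Handing in.

```bash
python3 -c "
from cell import order
print(order.sign_off())"
```

```text
the job is handed in; nothing more can be done
None
```

The plunger is in the pump's slot, locked in the bar's groove, upright and with its flange flush on the guard. I handed the job in at about 17 s of the 53 s allowed.

- **Pick-up and start:** I took the larger black plunger from the orange stand and put its pin into the slot about 42 mm from the centre, on the boss side. It met the bar at TCP z ≈ 0.1197 m.
- **Feeling along:** I pressed the pin in about 4 mm and dragged it in small steps. The readings show roughly 5–7 N of push and 3–4 N of drag, well under 20 N. The pin dropped about 11 mm past the slot's centre: the vertical force went from about +3 N to −2 N, the hanging weight alone, and the drag vanished. I stopped there.
- **Setting down:** I lowered it with no spring resistance until the flange met the guard at 0.1107 m, 9 mm below bar contact. The last reading was about 9 N net. I then eased off, released it and moved the arm clear.
- **Last checks:** Both cameras put the handle top at 0.1356–0.1358 m, against 0.136 m for flush, and the side view shows it upright. The spanner, can and cup are where they were.

None of the checks failed. The two cameras differ by 1.5–2 mm on where the handle's top is, within the calibration error.

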